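# Serve the dip and hold the bread case open at the marker

## Task

Set up the tasting: slide the covered sauce pot along the hot plate, without lifting or tipping it, until it stands centred in the green ring, and let go of it. Then swing the bread case's lid up by its handle until it is parallel with the green marker arm beside it, and finish while still holding it there, steady, in the gripper, so that the guests can reach the bread. Do not touch the marker arm, and leave the bowls, jar, mill and beaker where they stand.

Things in the scene. Friction and masses are not known exactly. Their poses are not given: they have to be found in the camera images.
- hotplate: Flat black hot plate fixed on the table, 210 x 420 x 12 mm, its long side along its own y; origin at the centre of its underside. Its level top, 12 mm above the table, bears three painted ring marks in a row along its y, 130 mm apart (green, orange, white in any order).
- ring_green: Centre of the green ring mark, at the level of the hot plate's top: the serving place. The ring is painted (flat, no edge), 120 mm inside and 132 mm outside diameter.
- pot_base (a point): Centre of the underside of the covered steel sauce pot, z up. It starts on the orange ring. Body 100 mm across, lid rim 105 mm; two side loops at 46 mm height reach 70 mm from the axis, in any direction. The lid is fixed to the pot. Mass 0.35 to 0.7 kg; it is free to slide (friction coefficient up to about 1.2).
- pot_knob (a point): Point on the pot's axis in the round upright black knob on its lid, 90 mm above the underside, the middle of what can be gripped. The knob is 26 mm across and stands from 70 to 103 mm above the pot's underside.
- bread_case: White open bread case fixed on the table, 220 mm deep (its x) x 220 mm wide (its y) x 100 mm high, bread inside; origin at the centre of its underside. Its lid is hinged on the rim away from the robot.
- lid: Hinged lid of the bread case: steel frame, clear panel, 220 x 220 x 10 mm, 0.4 to 0.65 kg. Origin on the hinge line, mid-way along the lid's far edge, 105 mm above the table; y along the hinge, x from handle edge to hinge, z normal to the lid. It starts shut (x level); opening turns it about +y and lifts the edge near the robot. It swings freely up to 1.4 rad and falls shut when let go.
- lid_handle (a point): Middle of the lid's handle, axes as the lid's: a round black bar 12 mm thick along the lid's y, 118 mm clear between its posts, 200 mm from the hinge line and 47 mm above the lid's mid-plane (36 mm free under it). A gripper pinching the bar across its thickness can stay upright while the bar turns between the pads.
- marker (a joint): Angle in rad (0 = level, as the shut lid; grows upward) of the green marker arm, hinged on the lid's own axis just outside the case's left (+y) wall. It is set in advance between 0.42 and 0.78 rad, stays there by friction and does not touch the lid. The lid is at the marked angle when parallel to this arm.
- marker_tip (a point): Centre of the green ball (22 mm) at the free end of the marker arm, 215 mm from the hinge line, 132 mm to the +y side of the lid's middle. Its x axis runs along the arm towards the hinge, y along the hinge axis.
- bowl_a: Empty white tasting bowl, 100 mm across, 42 mm high, between the robot and the bread case; origin at the centre of its underside. Leave it alone.
- bowl_b: Empty white tasting bowl like bowl_a, beyond the hot plate; origin at the centre of its underside. Leave it alone.
- bowl_c: Empty white tasting bowl like bowl_a, beyond the hot plate; origin at the centre of its underside. Leave it alone.
- jar: Amber glass jar with a brass lid, 64 mm across, 90 mm high, beyond the gap between hot plate and bread case; origin at the centre of its underside. Leave it alone.
- mill: Dark wooden pepper mill, 50 mm across, 124 mm high, standing left of the bread case; origin at the centre of its underside. Leave it alone.
- beaker: Blue ceramic beaker, 72 mm across at the rim, 85 mm high, left of the bread case; origin at the centre of its underside. Leave it alone.
Mind the look-alikes: they are no part of the job. There is more than one size of the part that bears pot_base; the job needs the middle-sized.

How it is judged (in metres and radians):
On the way, in this order (a step that is already met when the one before it is completed fails the run):
1. the pot stands centred in the green ring, let go, with the lid still shut (horizontal distance between pot_base and ring_green below 0.015 m and linear speed of pot below 0.02 m/s and contact force between the fingers and pot below 0.1 N and angle between pot_base's own z axis and vertical below 0.1 rad and height (world z) of pot_base below 0.018 m and z of lid_handle in the frame of hotplate below 0.165 m), for 0.2 s.
2. the lid is held by the fingers at the marker's angle (angle between the x axis of lid and the x axis of marker_tip, either way round below 0.08 rad and contact force between the fingers and lid above 1 N and angular speed of lid below 0.08 rad/s), for 0.3 s.
At the end, for the whole second after the job is handed in: The pot stands upright and at rest on the hot plate, its centre within 15 mm of the green ring's centre, untouched; the lid is within 0.08 rad (4.5 degrees) of the marker arm's angle, still (under 0.08 rad/s), held by the gripper's fingers (over 1 N) and not propped on the pot (all of step 2 and horizontal distance between pot_base and ring_green below 0.015 m and linear speed of pot below 0.02 m/s and contact force between the fingers and pot below 0.1 N and angle between pot_base's own z axis and vertical below 0.1 rad and height (world z) of pot_base below 0.018 m and contact force between lid and pot below 0.5 N); the arm keeps its last pose, push and grip.
It fails at once if the pot is lifted more than 8 mm off the hot plate (height (world z) of pot_base above 0.02 m).
It fails at once if the pot is tipped more than 0.2 rad (angle between pot_base's own z axis and vertical above 0.2 rad).
It fails at once if the marker arm is moved by more than 8 mm (distance of marker_tip from where it was at the start of the episode above 0.008 m).
It fails at once if a bowl, the jar, the mill or the beaker is moved by more than 30 mm (distance of any of bowl_a, bowl_b, bowl_c, jar, mill, beaker from where it was at the start of the episode above 0.03 m).
It also fails if it takes over 58 s, if anything falls off the work surface, if the arm or the gripper's body presses on something with over 40 N, if the wrist force passes 120 N, or if a joint passes its speed limit or range.

## Robot

A 6-joint arm with a two-finger parallel gripper is mounted at the origin on the work surface. World frame = base frame: x ahead of the robot, y to its left, z up, the work surface at z = 0. Lengths are in m, angles in degrees, forces in N, time in s.
With the tool pointing down it reaches from about 0.15 to 0.775 m from the base axis. Payload 6.1 kg.
Tool frame: the origin (TCP) lies on the centre line of the jaws, within the pads' length; the fingertips stand 14 mm ahead of it and the grasp point (between the pads) lies 5 mm behind it; z points along the fingers, y is the direction in which the jaws open and shut (so a half turn about z gives the same grasp; the last joint's range is limited). The gripper opens to 85 mm and grips with 20 to 120 N. Pads are 22 mm wide; open, the fingers measure 114 mm over their backs; the gripper's body (76 mm by 85 mm) begins 54 mm behind the grasp point. The pads swing forward as they close: fully open they stand 13 mm farther back than shut.
Start: joints at [65.203, 7.208, -2.269, 80.523, 0, 90], TCP at [0.22, 0.477, 0.245] pointing down, gripper open.
Joint ranges: [-155.77, 155.77], [-54.66, 111.73], [-72.52, 77.12], [-102.08, 115.82], [-83.92, 84.16], [-180, 180]. Speed limits (degrees/s): [136.94, 136.94, 172.46, 180, 180, 180].

## Interface

Orientations are given as a 3x3 rotation matrix whose columns are the frame's x, y, z axes.
In Python, from rig import sense, capture, camera_info, job_done gives the robot as it stands.
- The arm moves only by the tool apply_moves, never from a script. Its argument "steps" is a list of rows, each a list of 7 numbers: the shift along the tool's x, y, z in mm, then the turn, a rotation vector about the tool's x, y, z in rad, then the closure, from 0 (fully open) to 1 (shut). A call has 1 to 8 rows; each row shifts and turns the pose as measured when the row begins, along the tool's axes as they then stand; what a row does not reach is not made up. A row lasts 1/12 s, in which the tool goes at most 41.7 mm and 7.16 degrees, less where a joint would pass 70% of its speed; a pose out of reach is approached as far as the arm can. A call with a gripper value outside its range is refused whole. The fingers move at their own pace and stop on an object; "grip_force" is the grip in N (left out, the last holds). Time passes only in rows, so rows that do not move let the fingers close. It gives the time, the measured TCP pose, the force and the opening at its end, in the units of the state.
- sense(): the state, without advancing time (a new reading comes with each control period).
- capture(name): name is "scene" or "top"; returns the picture (400x640x3 uint8, red, green, blue); there is no depth.
- camera_info(name): a dict with "mtx" (3x3 intrinsics, pixels), "R" (3x3) and "t" (3): a world point X has camera coordinates R X + t. Camera axes: x right, y down, z forward; pixel columns grow to the right and rows downward; lengths in m; the calibration is good to about 2 mm. A picture is of the moment at which its call begins. camera_info takes no time and is no camera call.
- job_done(): hands the job in, once; it reports no verdict.
The state is a dict: "time": time; "joint_positions": joint angles; "qvel": joint speeds; "tau": joint torques, N m; "tool_pos": TCP position; "orientation": TCP orientation; "ft_force": force on the tool from outside, world axes, zero at the start; "wrist_torque": the same for the moment, N m; "grip_width": finger opening in m.
Only numpy, scipy, OpenCV 4.12 (cv2) and the standard library are available. Lean on these libraries where they do the work, as an engineer would, in place of code of your own. Each camera call takes 0.05 s, during which the arm holds its last target.

## Working session

There is one attempt and no reset: what is moved stays moved. The work goes in short steps, Python scripts to look and compute and a tool call to move; the robot and the scene stay as the last step left them, time stands still between calls to the robot, and variables do not carry over. Pictures are saved under pics/ and viewed, and the job is handed in when it is done.

Besides the shell and the picture viewer there is one more tool, called as name(argument=value, ...) on one line, values as JSON. apply_moves: Moves the arm, as the interface text tells. Its arguments: {"type":"object","properties":{"steps":{"type":"array","items":{"type":"array","items":{"type":"number"}}},"grip_force":{"type":"number"}},"required":["steps"]}

```bash
mkdir -p pics
python3 - <<'E'
from rig import *
import cv2
for n in ("scene","top"):
    im=capture(n); cv2.imwrite(f"pics/{n}0.png",im[:,:,::-1]); c=camera_info(n); print(n,c)
print(sense())
E
```

```text
scene {'mtx': array([[406.3181982 ,   0.        , 316.01350016],
       [  0.        , 406.3181982 , 192.99252085],
       [  0.        ,   0.        ,   1.        ]]), 'R': array([[ 0.75132549,  0.65968706, -0.01797185],
       [ 0.53831469, -0.62839142, -0.56155277],
       [-0.38174245,  0.4122344 , -0.82724573]]), 't': array([-0.37538993, -0.22952872,  1.80090711])}
top {'mtx': array([[497.23022849,   0.        , 315.57897035],
       [  0.        , 497.23022849, 190.94596042],
       [  0.        ,   0.        ,   1.        ]]), 'R': array([[-0.00352281, -0.99995484, -0.00882613],
       [-0.99532602,  0.00435803, -0.09647347],
       [ 0.09650758,  0.00844502, -0.99529642]]), 't': array([-0.01529466,  0.53794595,  1.62219444])}
{'time': 0.1, 'joint_positions': array([ 6.52033398e+01,  7.23862827e+00, -2.31904087e+00,  8.05257298e+01,
        1.48213881e-03,  8.99988076e+01]), 'qvel': array([-0.00066129,  0.07367395,  0.05317671,  0.00441157,  0.14930533,
       -0.0716776 ]), 'tau': array([-5.32584927e-04, -4.36904848e+01,  3.53605521e+01,  1.36166034e-02,
       -5.28308149e-06,  1.00078495e-05]), 'tool_pos': array([0.22003105, 0.47628109, 0.24461149]), 'orientation': array([[-9.07810639e-01,  4.19379830e-01, -6.33954685e-04],
       [ 4.19380309e-01,  9.07809693e-01, -1.31053451e-03],
       [ 2.58984674e-05, -1.45558528e-03, -9.99998940e-01]]), 'ft_force': array([-0.04590124,  0.20352481, -0.39855427]), 'wrist_torque': array([-0.01980202,  0.03143764,  0.00859944]), 'grip_width': 0.0850774926568417}
```

View pics/scene0.png

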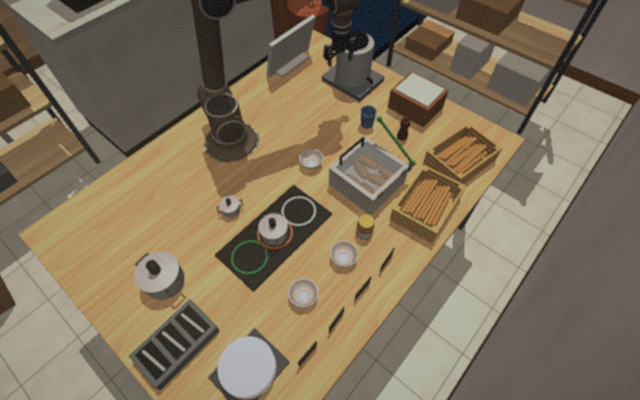

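View pics/top0.png

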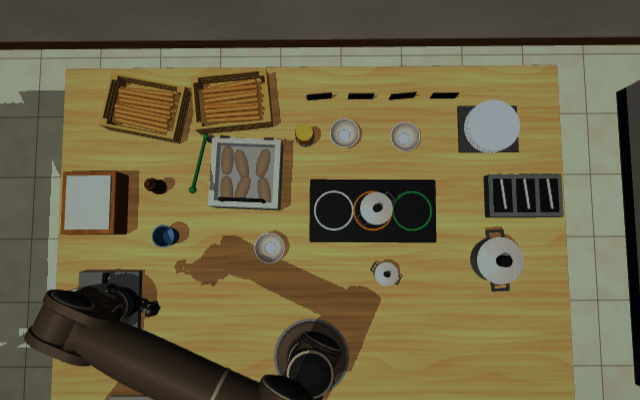

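The scene view shows the middle pot on the orange ring at about (273,232), the green ring at (250,257), the case handle at (352,150), and the marker ball at (380,120). There are three pots in the top view: small at (386,273), middle at (377,208) and large at (498,260). The middle one fits, because it stands on the hot plate's orange ring. I'll confirm that with a crop and measure.

```bash
cat > h.py <<'E'
import numpy as np,cv2
from rig import *
def ray(n,u,v):
    c=camera_info(n);d=c['R'].T@np.linalg.inv(c['mtx'])@np.array([u,v,1.]);o=-c['R'].T@c['t'];return o,d/np.linalg.norm(d)
def plane(n,u,v,z):
    o,d=ray(n,u,v);return o+d*(z-o[2])/d[2]
def tri(p,q):
    o,d=ray("scene",*p);a,b=ray("top",*q)
    s=np.linalg.lstsq(np.c_[d,-b],a-o,rcond=None)[0];x=o+d*s[0];y=a+b*s[1];return (x+y)/2,np.linalg.norm(x-y)
def proj(n,X):
    c=camera_info(n);p=c['mtx']@(c['R']@np.asarray(X)+c['t']);return p[:2]/p[2]
E
python3 - <<'E'
from h import *
a=cv2.imread("pics/top0.png");b=cv2.imread("pics/scene0.png")
c=cv2.resize(a[170:250,300:445],None,fx=5,fy=5,interpolation=cv2.INTER_CUBIC);cv2.imwrite("pics/c1.png",c)
cv2.imwrite("pics/c2.png",cv2.resize(a[125:215,180:295],None,fx=6,fy=6,interpolation=cv2.INTER_CUBIC))
cv2.imwrite("pics/c3.png",cv2.resize(b[110:215,320:420],None,fx=5.5,fy=5.5,interpolation=cv2.INTER_CUBIC))
cv2.imwrite("pics/c4.png",cv2.resize(b[185:290,215:335],None,fx=5.5,fy=5.5,interpolation=cv2.INTER_CUBIC))
for n,im in (("top",a),("scene",b)):
    hsv=cv2.cvtColor(im,cv2.COLOR_BGR2HSV)
    m=cv2.inRange(hsv,(45,100,40),(90,255,255))
    k,l,s,ce=cv2.connectedComponentsWithStats(m)
    for i in range(1,k):
        if s[i,4]>8:
            print(n,s[i],ce[i])
            p=np.argwhere(l==i)[:,::-1].astype(np.float32)
            if s[i,2]>30 and s[i,3]>30 or n=="top":
                hull=cv2.convexHull(p)
                if len(hull)>5:
                    e=cv2.fitEllipse(hull);print(e,plane(n,*e[0],.012))
E
```

```text
top [189 133  18  60 194] [197.91237113 164.26804124]
((197.66006469726562, 163.3639373779297), (11.68524169921875, 63.62234878540039), 11.905977249145508) [0.63430325 0.37953284 0.012     ]
top [393 191  39  40 272] [412.61397059 210.91911765]
((411.7464294433594, 210.59532165527344), (39.678871154785156, 40.4393310546875), 158.21920776367188) [ 0.47220589 -0.33677569  0.012     ]
scene [378 117  37  47 105] [395.4952381 140.0952381]
((396.0483093261719, 139.83731079101562), (8.484038352966309, 58.15963363647461), 142.15647888183594) [0.55401558 0.46756544 0.012     ]
scene [231 240  37  34 164] [246.29268293 257.82317073]
((248.929931640625, 256.7103576660156), (32.53656005859375, 37.68061065673828), 68.28152465820312) [ 0.47319929 -0.33774073  0.012     ]
```

View pics/c1.png

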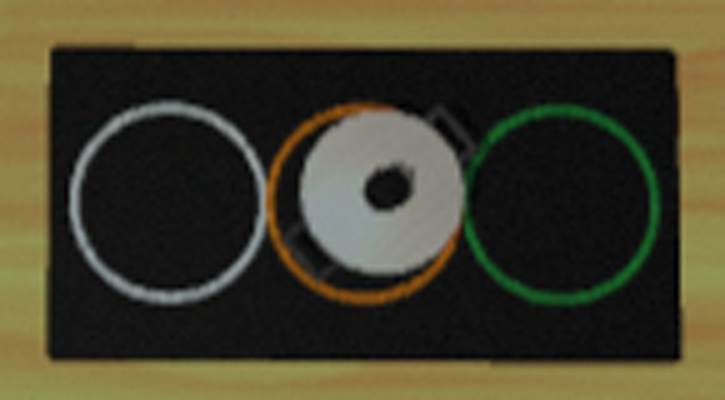

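View pics/c2.png

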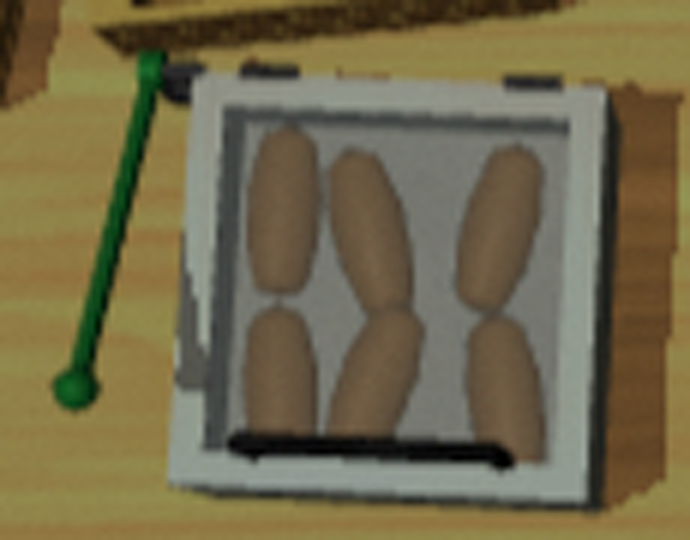

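View pics/c3.png

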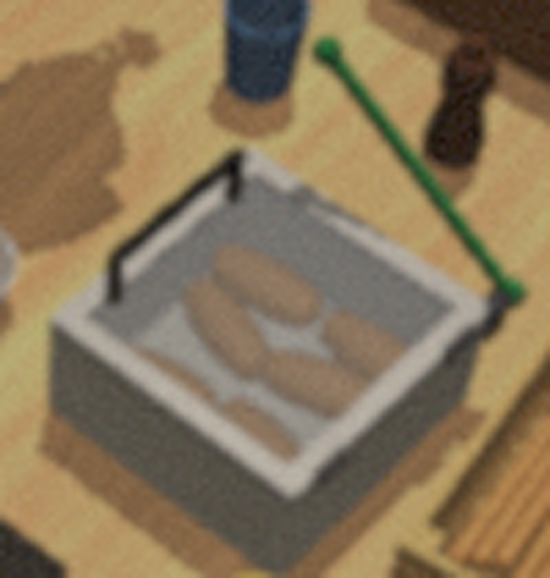

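View pics/c4.png

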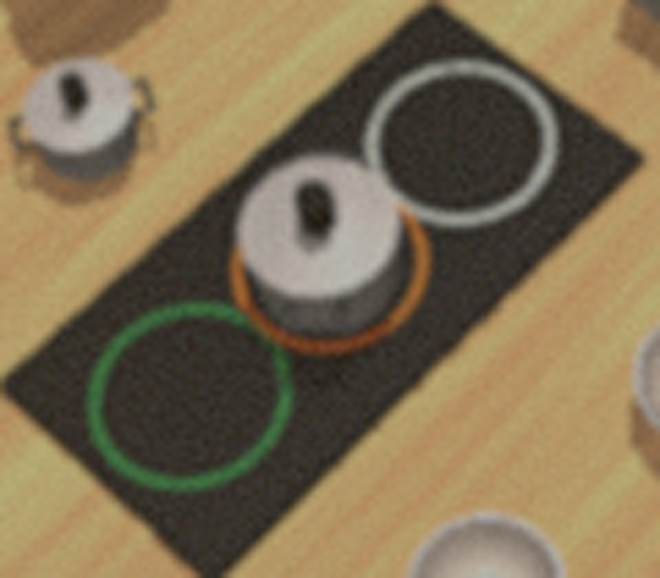

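The crops confirm it: the knobbed pot on the orange ring is clearly larger than the pot at the front left of the scene crop (the small one) and is on the plate. In the crops the knob is at top (377.5,207) and scene (272.5,222.5), and the handle ends are at top (219.7,198.7) and (264.7,201.3).

Run:
```python
from h import *
k=tri((272.4,222),(377.2,207));print("knob",k, plane("top",377.2,207,.102),plane("scene",272.4,222,.102))
L=tri((363.3,138.7),(219.5,198.5));R=tri((341.2,156.7),(264.5,201.2));print("handle",L,R,(L[0]+R[0])/2)
print("planes h .152",plane("top",219.5,198.5,.152),plane("top",264.5,201.2,.152),plane("scene",363.3,138.7,.152),plane("scene",341.2,156.7,.152))
B=tri((379.2,118.5),(192.3,189.5));H=tri((413,163),(205.1,136.1));print("ball",B,"hinge",H)
d=B[0]-H[0];print(np.linalg.norm(d),np.arcsin((B[0][2]-.105)/.215), np.arctan2(d[2],np.hypot(d[0],d[1])))
# pot lid disc centre (z=.012+.07)
for n,roi in(("top",(345,182,400,238)),("scene",(250,205,300,255))):
    im=cv2.imread(f"pics/{n}0.png");hsv=cv2.cvtColor(im,cv2.COLOR_BGR2HSV)
    m=cv2.inRange(hsv,(0,0,120),(180,70,255));mm=np.zeros_like(m);x0,y0,x1,y1=roi;mm[y0:y1,x0:x1]=m[y0:y1,x0:x1]
    kk,l,s,ce=cv2.connectedComponentsWithStats(mm);i=1+np.argmax(s[1:,4]);hull=cv2.convexHull(np.argwhere(l==i)[:,::-1].astype(np.float32))
    e=cv2.fitEllipse(hull);print(n,e,plane(n,*e[0],.012+.066))
# rings
im=cv2.imread("pics/top0.png");hsv=cv2.cvtColor(im,cv2.COLOR_BGR2HSV)
w=cv2.inRange(hsv,(0,0,100),(180,80,255));mm=np.zeros_like(w);mm[185:236,312:353]=w[185:236,312:353]
e=cv2.fitEllipse(cv2.convexHull(np.argwhere(mm>0)[:,::-1].astype(np.float32)));print("white",e,plane("top",*e[0],.012))
```

```text
knob (array([ 0.47946095, -0.21096907,  0.10294278]), np.float64(0.001997938525740116)) [ 0.47888839 -0.21185231  0.102     ] [ 0.47965856 -0.20989355  0.102     ]
handle (array([0.50527839, 0.27809367, 0.14524161]), np.float64(0.002857113699268079)) (array([0.498626  , 0.14166415, 0.15424032]), np.float64(0.011364870233768407)) [0.5019522  0.20987891 0.14974096]
planes h .152 [0.50371741 0.27566625 0.152     ] [0.49485285 0.13775427 0.152     ] [0.50940232 0.27417511 0.152     ] [0.50103896 0.14769891 0.152     ]
ball (array([0.52553102, 0.34272681, 0.22025338]), np.float64(0.0018315121793756183)) hinge (array([0.70903683, 0.33553391, 0.1031626 ]), np.float64(0.0021605508713862577))
0.21779891701947915 0.565765525817646 0.5675995414434627
top ((375.9732666015625, 207.94618225097656), (31.414417266845703, 32.13689041137695), 114.777099609375) [ 0.47741164 -0.21065919  0.078     ]
scene ((280.33984375, 221.27316284179688), (28.900218963623047, 48.36838150024414), 63.40571975708008) [ 0.48767398 -0.18065612  0.078     ]
white ((333.2724914550781, 210.12185668945312), (39.14022445678711, 39.75642395019531), 169.29331970214844) [ 0.47483397 -0.075984    0.012     ]
```

Checks: the knob is at z≈0.103 and the ring spacing is 0.261/2 m. The marker arm is 218 mm long and its angle is about 0.566 rad by both formulas. The handle is at about (0.502, 0.210, 0.152). I'll arc over to the pot at a raised height.

apply_moves(steps=[[-20,0,-30,0,0,0.05,0],[-38,-1,-20,0,0,0.075,0],[-40,-1.5,-10,0,0,0.077,0],[-40,-1.5,0,0,0,0.077,0],[-40,-1.5,0,0,0,0.077,0],[-40,-1.5,0,0,0,0.077,0],[-40,-1.5,0,0,0,0.077,0],[-40,-1.5,0,0,0,0.077,0]], grip_force=40)

```text
time: 0.77
tool_pos: [0.442, 0.2763, 0.3016]
orientation: [[-0.515, 0.857, -0.007], [0.857, 0.514, -0.009], [-0.004, -0.01, -1.0]]
ft_force: [1.3, 0.8, -0.3]
grip_width: 0.0855
```

apply_moves(steps=[[-40,-1.5,0,0,0,0.077,0],[-40,-1.5,0,0,0,0.077,0],[-40,-1.5,0,0,0,0.077,0],[-40,-1.5,0,0,0,0.077,0],[-40,-1.5,0,0,0,0.077,0],[-40,-1.5,0,0,0,0.077,0],[-40,-1.5,0,0,0,0.077,0],[-40,-1.5,0,0,0,0.077,0]])

```text
time: 1.43
tool_pos: [0.5146, -0.0434, 0.2983]
orientation: [[0.107, 0.994, -0.014], [0.994, -0.107, -0.01], [-0.012, -0.013, -1.0]]
ft_force: [0.6, 0.1, 0.1]
grip_width: 0.0849
```

apply_moves(steps=[[-32,3,0,0,0,0.12,0],[-31,7,0,0,0,0.12,0],[-30,11,0,0,0,0.12,0],[-28,14,0,0,0,0.12,0],[-26,18,0,0,0,0.12,0],[0,0,20,0,0,0.12,0],[0,0,20,0,0,0.12,0],[0,0,20,0,0,0.12,0]])

```text
time: 2.1
tool_pos: [0.5095, -0.2214, 0.2387]
orientation: [[0.896, 0.444, -0.013], [0.444, -0.896, -0.013], [-0.018, 0.006, -1.0]]
ft_force: [0.1, 0.7, 0.0]
grip_width: 0.0854
```

apply_moves(steps=[[0,0,10,0,0,0.12,0],[0,0,10,0,0,0.12,0],[0,0,0,0,0,0.12,0],[0,0,0,0,0,0,0]])

```text
time: 2.43
tool_pos: [0.5058, -0.2218, 0.2102]
orientation: [[0.996, 0.084, -0.024], [0.083, -0.996, -0.008], [-0.025, 0.006, -1.0]]
ft_force: [-0.4, -0.2, 0.2]
grip_width: 0.0858
```

```bash
cat > go.py <<'E'
import sys
from h import *
from scipy.spatial.transform import Rotation as Ro
def delta(p,yang,):
    s=sense();R=np.array(s['orientation']);y=np.array([np.cos(np.radians(yang)),np.sin(np.radians(yang)),0]);z=np.array([0,0,-1.]);G=np.c_[np.cross(y,z),y,z]
    print("t",s['time'],"p",s['tool_pos'].round(4),"q",s['joint_positions'].round(1),"F",s['ft_force'].round(1),"w",round(s['grip_width'],4))
    print("shift mm",(R.T@(np.array(p)-s['tool_pos'])*1000).round(1),"rot",Ro.from_matrix(R.T@G).as_rotvec().round(3),"z",R[:,2].round(3))
a=[float(x) for x in sys.argv[1:]];delta(a[:3],a[3])
E
python3 go.py .478 -.211 .101 -90
```

```text
t 2.4333 p [ 0.5058 -0.2218  0.2102] q [-23.2  11.1  -2.   77.9  -1.  152. ] F [-0.4 -0.2  0.2] w 0.0858
shift mm [-24.2 -13.8 109.7] rot [0.007 0.024 0.084] z [-0.024 -0.008 -1.   ]
```

apply_moves(steps=[[-24,-14,0,0.007,0.024,0.084,0],[0,0,0,0,0,0,0],[0,0,20,0,0,0,0],[0,0,20,0,0,0,0]])

```text
time: 2.77
tool_pos: [0.4796, -0.2092, 0.1695]
orientation: [[1.0, 0.01, -0.001], [0.01, -1.0, 0.001], [-0.001, -0.001, -1.0]]
ft_force: [0.3, -0.0, -0.4]
grip_width: 0.0853
```

```bash
python3 go.py .478 -.211 .101 -90
python3 - <<'E'
from h import *
for n,r in(("top",(330,150,430,240)),("scene",(220,170,320,260))):
    im=capture(n)[:,:,::-1];x0,y0,x1,y1=r
    cv2.imwrite(f"pics/{n}1.png",cv2.resize(im[y0:y1,x0:x1],None,fx=5,fy=5,interpolation=cv2.INTER_CUBIC))
E
cd pics; python3 -c "
import cv2;a=cv2.imread('top1.png');b=cv2.imread('scene1.png');cv2.imwrite('pair1.png',cv2.resize(cv2.hconcat([a,b]),(800,360)))"
```

```text
t 2.7667 p [ 0.4796 -0.2092  0.1695] q [-23.6   7.7 -11.2  71.2   0.  155.9] F [ 0.3 -0.  -0.4] w 0.0853
shift mm [-1.5  1.8 68.5] rot [-0.001  0.001  0.01 ] z [-0.001  0.001 -1.   ]
```

View pics/pair1.png

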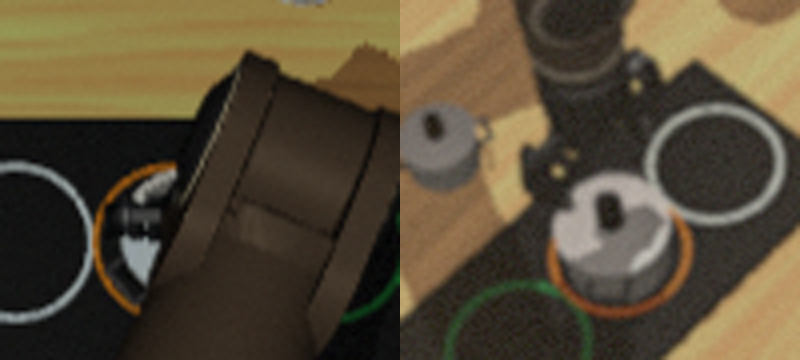

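The open fingers straddle the knob (knob at about (610,210) in the right half). Descending, then closing gently.

apply_moves(steps=[[-1.5,2,25,0,0,0.01,0],[0,0,25,0,0,0,0],[0,0,14,0,0,0,0],[0,0,0,0,0,0,0.0]], grip_force=30)

```text
time: 3.2
tool_pos: [0.4792, -0.2116, 0.1061]
orientation: [[1.0, 0.008, -0.001], [0.008, -1.0, 0.0], [-0.001, -0.0, -1.0]]
ft_force: [0.1, 0.2, -1.1]
grip_width: 0.0854
```

```bash
python3 go.py .478 -.211 .101 -90
```

```text
t 3.2 p [ 0.4792 -0.2116  0.1061] q [-23.8   9.2 -17.5  63.3  -0.  155.7] F [ 0.1  0.2 -1.1] w 0.0854
shift mm [-1.2 -0.6  5.1] rot [-0.     0.001  0.008] z [-0.001  0.    -1.   ]
```

apply_moves(steps=[[-1,0,4,0,0,0,0],[0,0,0,0,0,0,0.4],[0,0,0,0,0,0,0.6],[0,0,0,0,0,0,0.8],[0,0,0,0,0,0,1],[0,0,0,0,0,0,1],[0,0,0,0,0,0,1],[0,0,0,0,0,0,1]])

```text
time: 3.87
tool_pos: [0.4812, -0.2126, 0.1083]
orientation: [[1.0, 0.013, 0.005], [0.013, -1.0, -0.002], [0.005, 0.002, -1.0]]
ft_force: [0.1, -0.8, -3.5]
grip_width: 0.0247
```

```bash
python3 go.py .4727 -.337 .103 -90
```

```text
t 3.8667 p [ 0.4812 -0.2126  0.1083] q [-23.8   9.1 -17.4  63.2   0.  155.4] F [ 0.1 -0.8 -3.5] w 0.0247
shift mm [-10.1 124.3   5.5] rot [ 0.002 -0.005  0.013] z [ 0.005 -0.002 -1.   ]
```

apply_moves(steps=[[0,0,2,0,0,0,1]])

```text
time: 3.95
tool_pos: [0.4815, -0.2121, 0.1077]
orientation: [[1.0, 0.013, 0.007], [0.013, -1.0, -0.001], [0.007, 0.001, -1.0]]
ft_force: [-6.2, 9.1, 24.2]
grip_width: 0.025
```

```bash
python3 go.py .4727 -.337 .103 -90
```

```text
t 3.95 p [ 0.4815 -0.2121  0.1077] q [-2.380e+01  9.100e+00 -1.750e+01  6.300e+01  1.000e-01  1.554e+02] F [-6.2  9.1 24.2] w 0.025
shift mm [-10.5 124.8   4.7] rot [ 0.001 -0.007  0.013] z [ 0.007 -0.001 -1.   ]
```

apply_moves(steps=[[0,6,0,0,0,0,1],[-0.8,12,0.3,0,0,0,1],[-0.8,15,0.3,0,0,0,1],[-0.8,15,0.3,0,0,0,1]])

```text
time: 4.28
tool_pos: [0.4803, -0.2583, 0.1081]
orientation: [[1.0, 0.019, 0.009], [0.019, -1.0, 0.004], [0.009, -0.004, -1.0]]
ft_force: [-0.5, 5.2, 4.5]
grip_width: 0.0248
```

```bash
python3 go.py .475 -.338 .107 -90
```

```text
t 4.2833 p [ 0.4803 -0.2583  0.1081] q [-28.5  11.1 -15.   63.5   0.4 150.4] F [-0.5  5.2  4.5] w 0.0248
shift mm [-6.8 79.6  0.7] rot [-0.004 -0.009  0.019] z [ 0.009  0.004 -1.   ]
```

Sliding well with about 5 N of drag and the tool still level. Continuing.

apply_moves(steps=[[-1.2,15,0.3,-0.002,-0.003,0.006,1],[-1.2,15,0.3,0,-0.003,0.006,1],[-1.2,15,0.3,0,-0.002,0.006,1],[-1.2,15,0.3,0,0,0,1]])

```text
time: 4.62
tool_pos: [0.4767, -0.3226, 0.1081]
orientation: [[1.0, -0.0, 0.005], [-0.0, -1.0, 0.004], [0.005, -0.004, -1.0]]
ft_force: [0.7, 5.8, 4.4]
grip_width: 0.0247
```

```bash
python3 go.py .475 -.338 .107 -90
```

```text
t 4.6167 p [ 0.4767 -0.3226  0.1081] q [-34.3  14.5 -10.8  64.7   0.4 145.7] F [0.7 5.8 4.4] w 0.0247
shift mm [-1.7 15.4  1. ] rot [-0.004 -0.005 -0.   ] z [ 0.005  0.004 -1.   ]
```

apply_moves(steps=[[-1,10,0.2,0,0,0,1],[-0.5,4,0.2,0,0,0,1],[0,0,0,0,0,0,1]])

```text
time: 4.87
tool_pos: [0.4752, -0.3416, 0.1081]
orientation: [[1.0, -0.004, 0.007], [-0.004, -1.0, 0.004], [0.006, -0.004, -1.0]]
ft_force: [0.8, 4.5, 3.4]
grip_width: 0.0247
```

```bash
python3 go.py .475 -.338 .107 -90
python3 - <<'E'
from h import *
for n,r in(("top",(330,150,450,250)),("scene",(210,195,310,285))):
    im=capture(n)[:,:,::-1];x0,y0,x1,y1=r
    cv2.imwrite(f"pics/{n}2.png",cv2.resize(im[y0:y1,x0:x1],(700,560),interpolation=cv2.INTER_CUBIC))
E
```

```text
t 4.8667 p [ 0.4752 -0.3416  0.1081] q [-35.9  15.4  -9.5  64.9   0.4 144.3] F [0.8 4.5 3.4] w 0.0247
shift mm [-0.2 -3.6  1.1] rot [-0.004 -0.006 -0.004] z [ 0.007  0.004 -1.   ]
```

View pics/scene2.png

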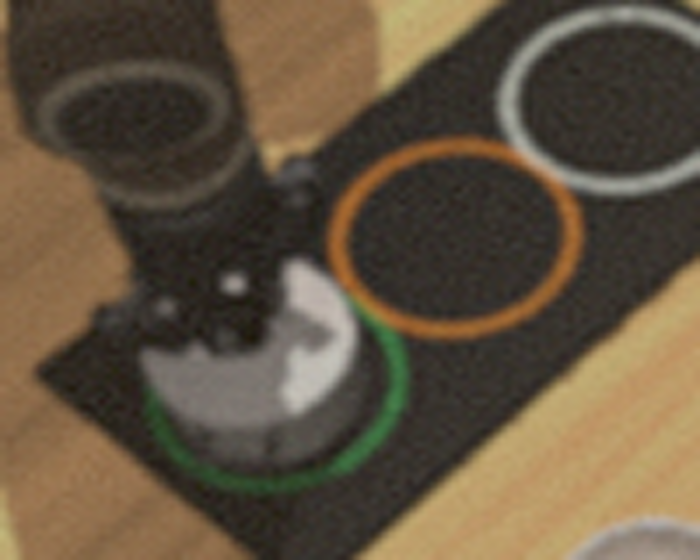

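The pot sits in the green ring, about 4 mm too far to -y. I'll nudge it back, then release.

apply_moves(steps=[[-1,-4,0.3,0,0,0,1],[-1,-1.5,0.3,0,0,0,1]])

```text
time: 5.13
tool_pos: [0.4739, -0.3378, 0.1077]
orientation: [[1.0, -0.004, 0.007], [-0.004, -1.0, -0.002], [0.007, 0.002, -1.0]]
ft_force: [2.0, -1.9, 1.1]
grip_width: 0.0249
```

```bash
python3 go.py .475 -.338 .107 -90
```

```text
t 5.1333 p [ 0.4739 -0.3378  0.1077] q [-3.550e+01  1.490e+01 -1.030e+01  6.450e+01  1.000e-01  1.447e+02] F [ 2.  -1.9  1.1] w 0.0249
shift mm [1.1 0.2 0.8] rot [ 0.002 -0.007 -0.004] z [ 0.007 -0.002 -1.   ]
```

apply_moves(steps=[[0,0,0,0,0,0,0.4],[0,0,0,0,0,0,0.2],[0,0,0,0,0,0,0],[0,0,0,0,0,0,0],[0,0,0,0,0,0,0],[0,0,0,0,0,0,0]])

```text
time: 5.63
tool_pos: [0.4721, -0.3348, 0.1061]
orientation: [[1.0, -0.002, 0.002], [-0.002, -1.0, -0.0], [0.002, 0.0, -1.0]]
ft_force: [-0.3, -0.4, -0.8]
grip_width: 0.0853
```

apply_moves(steps=[[0,0,-20,0,0,0,0],[0,0,-35,0,0,0,0],[0,0,-40,0,0,0,0],[0,0,-40,0,0,0,0],[-20,-35,-30,0,0,0,0],[-20,-35,0,0,0,-0.12,0],[0,-40,0,0,0,-0.12,0]])

```text
time: 6.22
tool_pos: [0.4299, -0.2333, 0.2679]
orientation: [[0.972, 0.235, -0.005], [0.235, -0.972, 0.005], [-0.004, -0.006, -1.0]]
ft_force: [0.9, 1.0, 0.3]
grip_width: 0.0851
```

```bash
python3 go.py .502 .21 .28 -3
python3 - <<'E'
from h import *
for n,r in(("top",(330,150,450,250)),("scene",(210,195,310,285))):
    im=capture(n)[:,:,::-1];x0,y0,x1,y1=r;cv2.imwrite(f"pics/{n}3f.png",im)
    cv2.imwrite(f"pics/{n}3.png",cv2.resize(im[y0:y1,x0:x1],(500,420),interpolation=cv2.INTER_CUBIC))
cv2.imwrite("pics/pair3.png",cv2.resize(cv2.hconcat([cv2.imread("pics/top3.png"),cv2.imread("pics/scene3.png")]),(800,336)))
E
```

```text
t 6.2167 p [ 0.4299 -0.2333  0.2679] q [-2.850e+01  3.700e+00 -3.300e+00  8.340e+01  1.000e-01  1.379e+02] F [0.9 1.  0.3] w 0.0851
shift mm [ 174.3 -414.   -10.3] rot [-0.008 -0.    -1.281] z [-0.005  0.005 -1.   ]
```

View pics/pair3.png

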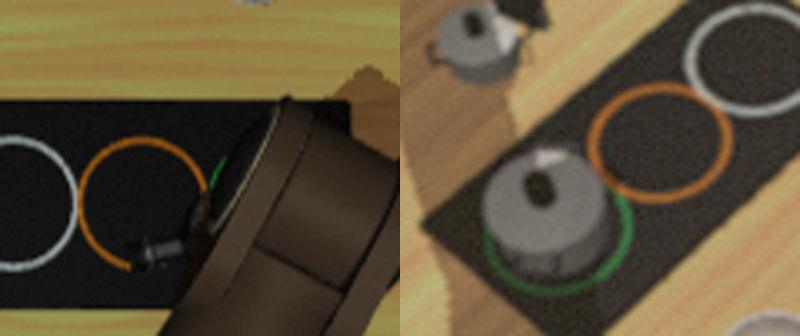

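Run:
```python
from h import *
print(plane("scene",244.8,245,.102), proj("scene",(.4727,-.337,.102)))
```

```text
[ 0.4718474  -0.33686795  0.102     ] [244.94159634 245.17174929]
```

apply_moves(steps=[[9,-39,-5,0,0,-0.122,0],[14,-37,-5,0,0,-0.122,0],[19,-35,0,0,0,-0.122,0],[23,-33,0,0,0,-0.122,0],[27,-30,0,0,0,-0.122,0],[30,-26,0,0,0,-0.122,0],[33,-22,0,0,0,-0.122,0],[36,-18,0,0,0,-0.122,0]])

```text
time: 6.98
tool_pos: [0.4296, 0.0927, 0.2794]
orientation: [[0.332, 0.943, -0.001], [0.943, -0.332, 0.003], [0.002, -0.002, -1.0]]
ft_force: [1.1, -0.8, 0.1]
grip_width: 0.0857
```

```bash
python3 go.py .502 .21 .25 -3
python3 - <<'E'
from h import *
for n,r in(("top",(330,150,450,250)),("scene",(210,195,310,285))):
    im=capture(n)[:,:,::-1];x0,y0,x1,y1=r;cv2.imwrite(f"pics/{n}4f.png",im)
    cv2.imwrite(f"pics/{n}4.png",cv2.resize(im[y0:y1,x0:x1],None,fx=5,fy=5,interpolation=cv2.INTER_CUBIC))
im=cv2.imread("pics/top4f.png");hsv=cv2.cvtColor(im,cv2.COLOR_BGR2HSV)
m=cv2.inRange(hsv,(45,100,30),(90,255,255));m[:185]=0;m[236:]=0;m[:,:385]=0;m[:,440:]=0
e=cv2.fitEllipse(cv2.convexHull(np.argwhere(m>0)[:,::-1].astype(np.float32)));print("green",e,plane("top",*e[0],.012))
w=cv2.inRange(hsv,(0,0,100),(180,70,255));w[:183]=0;w[236:]=0;w[:,:388]=0;w[:,434:]=0
k,l,s,ce=cv2.connectedComponentsWithStats(w);i=1+np.argmax(s[1:,4])
e=cv2.fitEllipse(cv2.convexHull(np.argwhere(l==i)[:,::-1].astype(np.float32)));print("lid",e,plane("top",*e[0],.078))
E
```

```text
t 6.9833 p [0.4296 0.0927 0.2794] q [ 12.1  -1.9  -7.6  84.3   0.2 121.4] F [ 1.1 -0.8  0.1] w 0.0857
shift mm [134.6  29.5  29.6] rot [-0.002 -0.003 -0.286] z [-0.001  0.003 -1.   ]
green ((411.5234680175781, 210.55538940429688), (39.408992767333984, 41.35198974609375), 155.19403076171875) [ 0.47234173 -0.33603866  0.012     ]
lid ((415.62225341796875, 210.1463623046875), (32.07925033569336, 33.081878662109375), 160.1695098876953) [ 0.46986472 -0.33697205  0.078     ]
```

View pics/top4.png

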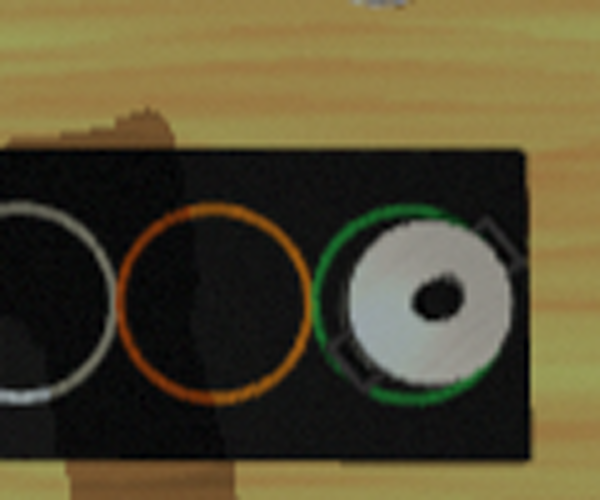

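Ring centre (0.472,-0.336) and pot lid centre (0.470,-0.337): the pot stands centred within about 3 mm (seen at crop (432,303) with the ring centre displaced by parallax). On to the handle.

apply_moves(steps=[[35,8,0,0,0,-0.1,0],[35,12,0,0,0,-0.1,0],[35,15,0,0,0,-0.08,0],[22,8,0,0,0,0,0],[0,0,0,0,0,0,0]])

```text
time: 7.5
tool_pos: [0.4997, 0.2165, 0.2782]
orientation: [[0.043, 0.999, -0.001], [0.999, -0.043, 0.002], [0.002, -0.001, -1.0]]
ft_force: [0.1, -1.2, -0.3]
grip_width: 0.0856
```

```bash
python3 go.py .502 .21 .2 -3
```

```text
t 7.5 p [0.4997 0.2165 0.2782] q [2.340e+01 9.500e+00 4.600e+00 8.510e+01 1.000e-01 1.159e+02] F [ 0.1 -1.2 -0.3] w 0.0856
shift mm [-6.5  2.7 78.2] rot [-0.001 -0.002  0.009] z [-0.001  0.002 -1.   ]
```

apply_moves(steps=[[-6,3,30,0,0,0.009,0],[0,0,20,0,0,0,0],[0,0,0,0,0,0,0]])

```text
time: 7.75
tool_pos: [0.5049, 0.2098, 0.2262]
orientation: [[0.055, 0.998, -0.0], [0.998, -0.055, 0.0], [0.0, -0.0, -1.0]]
ft_force: [-0.8, -0.1, 0.5]
grip_width: 0.0852
```

```bash
python3 go.py .502 .21 .149 -3;python3 - <<'E'
from h import *
for n,r in(("top",(180,120,300,220)),("scene",(310,90,430,190))):
    im=capture(n)[:,:,::-1];x0,y0,x1,y1=r
    cv2.imwrite(f"pics/{n}5.png",cv2.resize(im[y0:y1,x0:x1],(400,333),interpolation=cv2.INTER_CUBIC))
cv2.imwrite("pics/pair5.png",cv2.hconcat([cv2.imread("pics/top5.png"),cv2.imread("pics/scene5.png")]))
E
```

```text
t 7.75 p [0.5049 0.2098 0.2262] q [ 22.6   9.6  -1.9  78.5   0.  115.7] F [-0.8 -0.1  0.5] w 0.0852
shift mm [-0.  -2.9 77.2] rot [-0.    -0.    -0.003] z [-0.  0. -1.]
```

View pics/pair5.png

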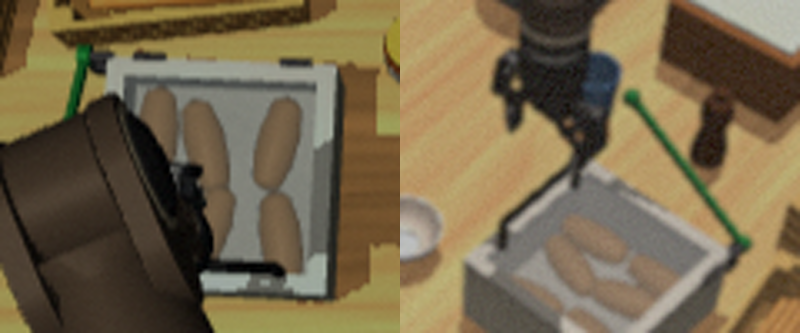

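The fingers are on either side of the bar, which runs from (500,240) to (575,175) in the right half, and the marker is clear. Descending.

apply_moves(steps=[[0,-3,20,0,0,0,0],[0,0,20,0,0,0,0],[0,0,20,0,0,0,0],[0,0,14,0,0,0,0],[0,0,4,0,0,0,0]])

```text
time: 8.27
tool_pos: [0.5071, 0.2082, 0.1595]
orientation: [[0.062, 0.998, 0.016], [0.998, -0.062, 0.006], [0.007, 0.016, -1.0]]
ft_force: [-0.4, -0.4, -0.6]
grip_width: 0.0852
```

```bash
python3 go.py .502 .21 .148 -3
```

```text
t 8.2667 p [0.5071 0.2082 0.1595] q [ 22.3   9.7 -10.2  69.2  -0.  115.9] F [-0.4 -0.4 -0.6] w 0.0852
shift mm [ 1.4 -5.4 11.4] rot [ 0.016 -0.007 -0.01 ] z [ 0.016  0.006 -1.   ]
```

apply_moves(steps=[[1,-5,6,0.016,-0.007,-0.01,0],[0,0,6,0,0,0,0],[0,0,1,0,0,0,0]])

```text
time: 8.52
tool_pos: [0.5032, 0.209, 0.1492]
orientation: [[0.053, 0.999, 0.002], [0.999, -0.053, 0.001], [0.001, 0.002, -1.0]]
ft_force: [-0.5, 0.4, 0.0]
grip_width: 0.0856
```

```bash
python3 go.py .502 .21 .148 -3;python3 - <<'E'
from h import *
for n,r in(("top",(180,120,300,220)),("scene",(310,90,430,190))):
    im=capture(n)[:,:,::-1];x0,y0,x1,y1=r
    cv2.imwrite(f"pics/{n}6.png",cv2.resize(im[y0:y1,x0:x1],(600,500),interpolation=cv2.INTER_CUBIC))
E
```

```text
t 8.5167 p [0.5032 0.209  0.1492] q [ 22.5  10.2 -10.8  68.8   0.  115.6] F [-0.5  0.4  0. ] w 0.0856
shift mm [ 1.  -1.2  1.2] rot [ 0.002 -0.001 -0.001] z [ 0.002  0.001 -1.   ]
```

View pics/scene6.png

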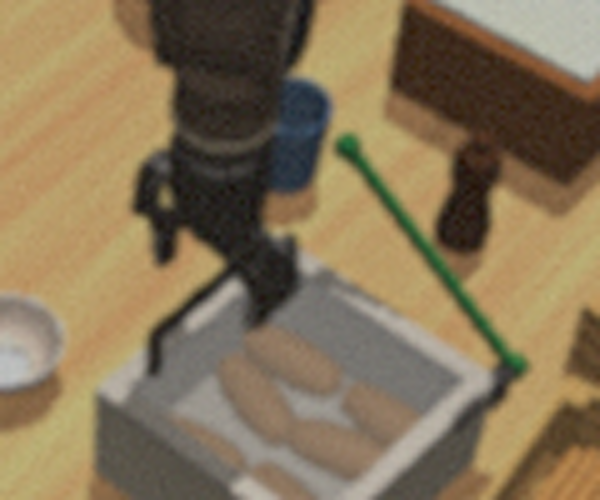

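The bar is between the fingers. Closing.

apply_moves(steps=[[0,0,0.5,0,0,0,0.5],[0,0,0.5,0,0,0,0.8],[0,0,0.5,0,0,0,1],[0,0,0.5,0,0,0,1],[0,0,0.3,0,0,0,1],[0,0,0,0,0,0,1]], grip_force=40)

```text
time: 9.12
tool_pos: [0.5034, 0.2098, 0.1496]
orientation: [[0.053, 0.999, 0.004], [0.999, -0.053, 0.003], [0.004, 0.003, -1.0]]
ft_force: [-32.1, 0.7, 13.9]
grip_width: 0.0122
```

```bash
python3 go.py .502 .21 .148 -3
```

```text
t 9.1167 p [0.5034 0.2098 0.1496] q [ 2.260e+01  1.010e+01 -1.090e+01  6.870e+01  1.000e-01  1.156e+02] F [-32.1   0.7  13.9] w 0.0122
shift mm [ 0.1 -1.4  1.6] rot [ 0.003 -0.004 -0.   ] z [ 0.004  0.003 -1.   ]
```

The bar is gripped (opening 12.2 mm). Swinging up along the arc.

apply_moves(steps=[[0,-1,-5,0,0,0,1],[0,1,-7,0,0,0,1],[0,3,-10,0,0,0,1],[0,3.5,-10,0,0,0,1]])

```text
time: 9.45
tool_pos: [0.5115, 0.2095, 0.1793]
orientation: [[0.052, 0.999, 0.005], [0.999, -0.052, 0.002], [0.002, 0.005, -1.0]]
ft_force: [2.7, 2.0, -6.3]
grip_width: 0.0103
```

```bash
python3 go.py .5575 .207 .248 -3
```

```text
t 9.45 p [0.5115 0.2095 0.1793] q [ 22.3  10.4  -6.8  72.5  -0.  115.3] F [ 2.7  2.  -6.3] w 0.0103
shift mm [  0.1  46.4 -68.5] rot [ 0.005 -0.002  0.   ] z [ 0.005  0.002 -1.   ]
```

Run:
```python
from h import *
for n,r in(("top",(180,120,300,220)),("scene",(310,90,430,190))):
    im=capture(n)[:,:,::-1];x0,y0,x1,y1=r
    cv2.imwrite(f"pics/{n}7.png",cv2.resize(im[y0:y1,x0:x1],(600,500),interpolation=cv2.INTER_CUBIC))
print(sense()['grip_width'])
```

```text
0.010138020870451809
```

View pics/scene7.png

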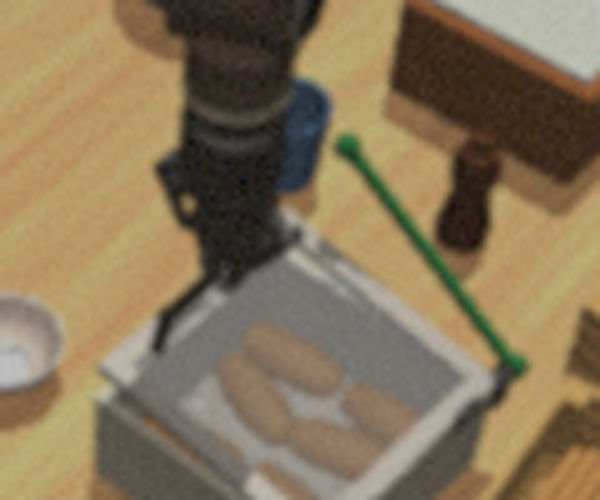

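The lid has risen with the handle, whose bar is still between the pads near (230,275). Continuing.

apply_moves(steps=[[0,4,-9,0,0,0,1],[0,5,-9,0,0,0,1],[0,5,-9,0,0,0,1],[0,5.5,-8.5,0,0,0,1],[0,6,-8,0,0,0,1]])

```text
time: 9.97
tool_pos: [0.5319, 0.2085, 0.2191]
orientation: [[0.051, 0.999, -0.01], [0.999, -0.051, 0.002], [0.001, -0.01, -1.0]]
ft_force: [-3.7, 1.2, -1.6]
grip_width: 0.0106
```

```bash
python3 go.py .5585 .207 .2485 -3
```

```text
t 9.9667 p [0.5319 0.2085 0.2191] q [ 21.3  12.7   1.1  78.8   0.3 114.2] F [-3.7  1.2 -1.6] w 0.0106
shift mm [ -0.1  26.4 -29.7] rot [-0.01  -0.001  0.002] z [-0.01   0.002 -1.   ]
```

apply_moves(steps=[[0,7,-8,-0.005,0,0,1],[0,7,-8,-0.005,0,0,1],[0,7,-8,0,0,0,1],[0,4,-5,0,0,0,1]])

```text
time: 10.3
tool_pos: [0.5521, 0.2076, 0.2456]
orientation: [[0.049, 0.999, -0.015], [0.999, -0.049, 0.002], [0.001, -0.015, -1.0]]
ft_force: [2.7, 0.9, -6.9]
grip_width: 0.0102
```

```bash
python3 go.py .5585 .207 .2485 -3;python3 - <<'E'
from h import *
for n,r in(("top",(180,120,300,220)),("scene",(310,90,430,190))):
    im=capture(n)[:,:,::-1];x0,y0,x1,y1=r;cv2.imwrite(f"pics/{n}8f.png",im)
    cv2.imwrite(f"pics/{n}8.png",cv2.resize(im[y0:y1,x0:x1],(720,600),interpolation=cv2.INTER_CUBIC))
E
```

```text
t 10.3 p [0.5521 0.2076 0.2456] q [ 20.4  15.    7.3  83.    0.4 113.2] F [ 2.7  0.9 -6.9] w 0.0102
shift mm [-0.2  6.4 -3. ] rot [-0.015 -0.001  0.003] z [-0.015  0.002 -1.   ]
```

View pics/scene8.png

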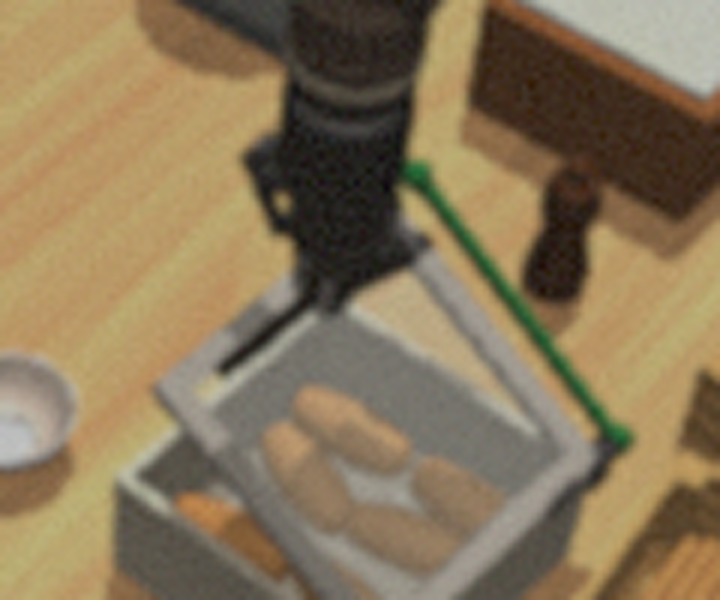

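View pics/top8.png

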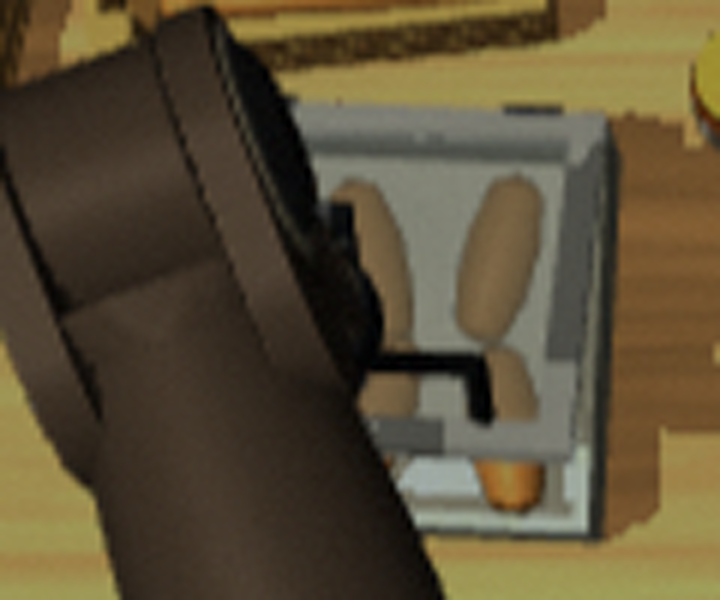

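Run:
```python
from h import *
P,r=tri((336.6,154.1),(276.1,195.7));print(P,r)
# predicted pixels for candidate angles, hinge from marker measurement
yaw=np.radians(-3);x=np.array([np.cos(yaw),np.sin(yaw),0]);y=np.array([-np.sin(yaw),np.cos(yaw),0])
H=np.array([.709,.3355,.105])
for th in (.47,.52,.566,.62):
    ux=np.cos(th)*(-x)+np.array([0,0,np.sin(th)]); n=np.cross(ux,-y);n=n if n[2]>0 else -n
    C=H-.132*y
    out=[th]
    for nm,q in(("nearR",C+.22*ux-.11*y+.005*n),("handle",C+.2*ux+.047*n),("hR",C+.2*ux+.047*n-.059*y)):
        out+= [nm,q.round(3),((proj("scene",q)-[310,90])*6).round(0),((proj("top",q)-[180,120])*6).round(0)]
    print(*out)
h=np.array(sense()['tool_pos'])+[0,0,.005]
print("angle from z", np.arcsin((h[2]-.105)/.2054)-.2308)
```

```text
[0.50934682 0.10027073 0.21628294] 0.009842370131572948
0.47 nearR [0.503 0.104 0.209] [147. 384.] [563. 462.] handle [0.545 0.212 0.237] [315. 285.] [335. 370.] hR [0.542 0.153 0.237] [251. 339.] [456. 376.]
0.52 nearR [0.508 0.104 0.219] [154. 379.] [562. 449.] handle [0.552 0.212 0.245] [325. 282.] [333. 354.] hR [0.549 0.153 0.245] [260. 336.] [455. 360.]
0.566 nearR [0.514 0.103 0.227] [161. 375.] [561. 437.] handle [0.559 0.211 0.252] [334. 281.] [331. 339.] hR [0.556 0.152 0.252] [269. 335.] [454. 345.]
0.62 nearR [0.52  0.103 0.237] [170. 370.] [560. 421.] handle [0.567 0.211 0.259] [345. 279.] [330. 320.] hR [0.564 0.152 0.259] [280. 334.] [453. 326.]
angle from z 0.557936918152923
```

apply_moves(steps=[[0,3,-3,-0.008,0,0,1],[0,2.5,-2.5,0,0,0,1],[0,0,0,0,0,0,1],[0,0,0,0,0,0,1]])

```text
time: 10.73
tool_pos: [0.5561, 0.2074, 0.2499]
orientation: [[0.049, 0.999, -0.01], [0.999, -0.049, 0.001], [0.001, -0.01, -1.0]]
ft_force: [-1.3, 0.4, -4.4]
grip_width: 0.0103
```

```bash
python3 go.py .5585 .207 .2485 -3;python3 - <<'E'
from h import *
for n,r in(("top",(180,120,300,220)),("scene",(310,90,430,190))):
    im=capture(n)[:,:,::-1];x0,y0,x1,y1=r;cv2.imwrite(f"pics/{n}9f.png",im)
    cv2.imwrite(f"pics/{n}9.png",cv2.resize(im[y0:y1,x0:x1],(720,600),interpolation=cv2.INTER_CUBIC))
yaw=np.radians(-3);x=np.array([np.cos(yaw),np.sin(yaw),0]);y=np.array([-np.sin(yaw),np.cos(yaw),0])
H=np.array([.709,.3355,.105]);C=H-.132*y
for th in (.47,.52,.566,.62,.66):
    ux=np.cos(th)*(-x)+np.array([0,0,np.sin(th)]);n=np.array([np.sin(th)*x[0],np.sin(th)*x[1],np.cos(th)])
    a=C+.11*y+.005*n;b=a+.215*ux;p=proj("scene",a);q=proj("scene",b);d=(p-q)
    m=proj("scene",H)-proj("scene",H+.215*ux)
    print(th,"lid slope deg",np.degrees(np.arctan2(d[1],d[0])).round(2),((q-[310,90])*6).round(),((p-[310,90])*6).round(),"marker",np.degrees(np.arctan2(m[1],m[0])).round(2))
E
```

```text
t 10.7333 p [0.5561 0.2074 0.2499] q [ 20.3  15.2   8.1  83.4   0.3 113.1] F [-1.3  0.4 -4.4] w 0.0103
shift mm [-0.3  2.5  1.4] rot [-0.01  -0.001  0.004] z [-0.01   0.001 -1.   ]
0.47 lid slope deg 49.93 [385. 198.] [600. 454.] marker 49.94
0.52 lid slope deg 51.64 [393. 192.] [600. 454.] marker 51.68
0.566 lid slope deg 53.24 [401. 187.] [601. 454.] marker 53.3
0.62 lid slope deg 55.15 [411. 181.] [601. 455.] marker 55.24
0.66 lid slope deg 56.59 [418. 178.] [601. 455.] marker 56.7
```

View pics/scene9.png

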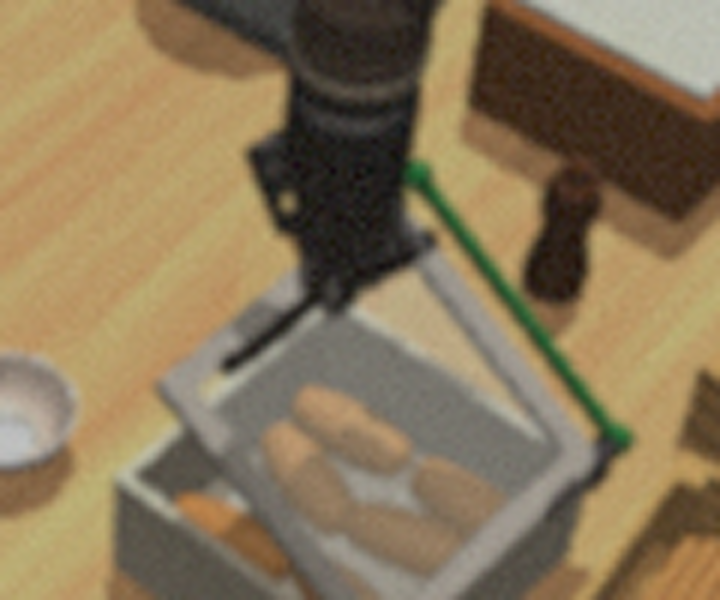

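View pics/top9.png

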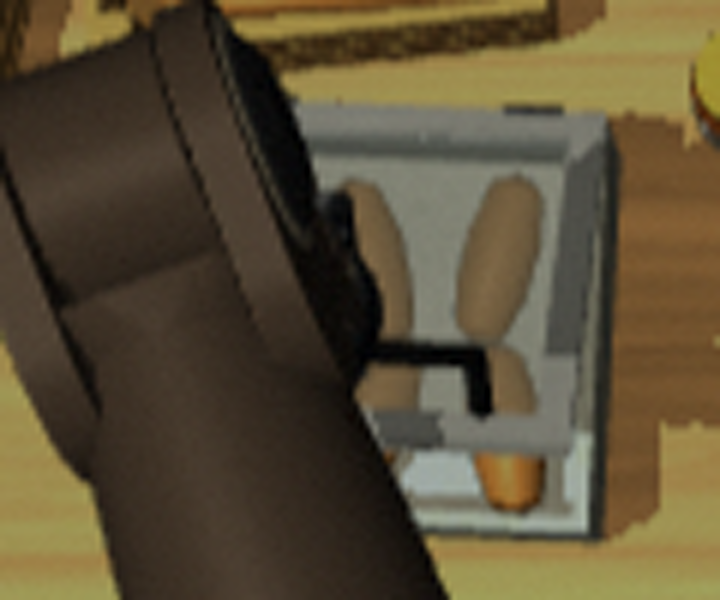

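Run:
```python
from h import *
im=cv2.imread("pics/scene9f.png")
for i in range(2): pass
hsv=cv2.cvtColor(im,cv2.COLOR_BGR2HSV)
g=cv2.inRange(hsv,(45,90,40),(90,255,255)).astype(bool);g[:115]=0;g[:,:378]=0;g[168:]=0
pts=np.argwhere(g)[:,::-1].astype(np.float32);l=cv2.fitLine(pts,cv2.DIST_HUBER,0,.01,.01).ravel();print("marker deg",np.degrees(np.arctan2(l[1],l[0])))
# lid left bar: grey low saturation pixels in rows 134..158 left of the marker
s=cv2.GaussianBlur(hsv[:,:,1],(3,3),0)
L=[];Rr=[];M=[]
for v in range(136,158):
    c=380+(v-133)*0.76  # rough bar centre
    row=s[v].astype(float)
    lo=int(c-1);xs=np.arange(int(c-8),int(c+12))
    thr=55
    seg=[u for u in xs if row[u]<thr and abs(u-c-2)<9]
    print(v,round(c),row[xs].astype(int))
```

```text
marker deg 52.780704
136 382 [ 74  78  80  79  73  66  53  34  24  23  25  33  53  81 103 108 107 108
 111 107]
137 383 [ 78  79  77  74  71  62  45  30  23  22  26  37  61  88 104 110 109 108
 110 107]
138 384 [ 77  75  75  75  74  69  58  41  27  22  23  28  44  68  90 105 109 108
 112 113]
139 385 [ 74  74  75  76  75  68  56  39  27  23  24  32  48  70  93 106 108 108
 111 110]
140 385 [ 76  76  77  77  75  69  55  38  26  23  26  33  50  77  99 108 109 109
 110 110]
141 386 [ 77  77  77  77  75  68  50  32  24  24  27  37  59  85 103 109 108 108
 113 113]
142 387 [ 77  77  77  77  77  73  61  43  30  25  24  29  42  66  89 103 106 105
 110 115]
143 388 [ 77  77  77  77  76  69  57  41  29  24  24  30  46  68  89 101 103 105
 110 111]
144 388 [ 78  77  78  78  76  69  57  41  28  23  24  31  48  71  92 102 103 103
 108 112]
145 389 [ 76  77  79  78  75  68  53  35  23  21  24  34  52  78  98 104 104 108
 116 118]
146 390 [ 76  78  78  77  76  73  63  44  29  23  24  27  38  61  86 102 108 109
 116 123]
147 391 [ 76  77  77  76  76  71  57  40  28  24  24  30  45  67  89 104 109 1
[... 222 characters left out ...]
6  74  64  46  31  25  24  26  36  59  86 103 106 104
 108 113]
151 394 [ 57  66  71  74  75  70  58  42  28  24  24  28  42  65  88 102 106 107
 111 111]
152 394 [ 51  60  68  74  75  69  57  40  28  25  26  30  45  69  92 108 111 110
 111 108]
153 395 [ 45  56  67  74  75  70  55  38  27  24  25  32  50  76 101 113 110 107
 111 109]
154 396 [ 32  40  51  62  70  73  66  49  32  24  23  26  35  58  87 109 112 108
 113 116]
155 397 [ 28  35  44  54  64  66  58  43  29  24  23  28  43  69  95 109 110 111
 115 113]
156 397 [ 27  31  37  47  56  59  53  41  30  25  25  33  49  73  95 108 110 110
 113 109]
157 398 [ 23  26  32  40  48  54  51  40  29  25  27  34  50  75  98 109 109 109
 112 109]
```

Both edges of the lid's left bar are clean here, so I'll fit its slope.

Run:
```python
from h import *
im=cv2.imread("pics/scene9f.png");s=cv2.GaussianBlur(cv2.cvtColor(im,cv2.COLOR_BGR2HSV)[:,:,1],(3,3),0).astype(float)
out=[];mid=[]
for v in range(136,158):
    c=380+(v-133)*0.76;x0=int(c-8);r=s[v,x0:x0+20];m=6+np.argmin(r[6:13])
    j=m
    while r[j]<65:j+=1
    R=x0+j-1+(65-r[j-1])/(r[j]-r[j-1]);out.append((R,v))
    if v<153:
        j=m
        while r[j]<50:j-=1
        mid.append(((R+x0+j+(r[j]-50)/(r[j]-r[j+1]))/2,v))
for p in(out,mid):
    l=cv2.fitLine(np.float32(p),cv2.DIST_L2,0,.01,.01).ravel();print(np.degrees(np.arctan2(l[1],l[0])))
```

```text
52.46678
52.291878
```

The lid edge is at 52.3–52.5° and the marker at 52.8° in the image, which is about 0.01 rad apart. Holding to check it stays steady.

apply_moves(steps=[[0,0,0,0,0,0,1],[0,0,0,0,0,0,1],[0,0,0,0,0,0,1],[0,0,0,0,0,0,1],[0,0,0,0,0,0,1],[0,0,0,0,0,0,1]])

```text
time: 11.33
tool_pos: [0.5559, 0.2074, 0.2498]
orientation: [[0.049, 0.999, -0.009], [0.999, -0.049, 0.001], [0.001, -0.01, -1.0]]
ft_force: [-1.0, 0.3, -3.2]
grip_width: 0.0102
```

```bash
python3 go.py .5585 .207 .2485 -3;python3 - <<'E'
from h import *
t=capture("top")[:,:,::-1];im=capture("scene")[:,:,::-1];cv2.imwrite("pics/s10.png",im);cv2.imwrite("pics/t10.png",t)
print(sense()['tool_pos'],sense()['grip_width'])
hsv=cv2.cvtColor(im,cv2.COLOR_BGR2HSV)
g=cv2.inRange(hsv,(45,90,40),(90,255,255)).astype(bool);g[:115]=0;g[:,:378]=0;g[168:]=0
l=cv2.fitLine(np.argwhere(g)[:,::-1].astype(np.float32),cv2.DIST_HUBER,0,.01,.01).ravel();print("marker",np.degrees(np.arctan2(l[1],l[0])))
s=cv2.GaussianBlur(hsv[:,:,1],(3,3),0).astype(float);out=[]
for v in range(136,158):
    c=380+(v-133)*0.76;x0=int(c-8);r=s[v,x0:x0+20];j=6+np.argmin(r[6:13])
    while r[j]<65:j+=1
    out.append((x0+j-1+(65-r[j-1])/(r[j]-r[j-1]),v))
l=cv2.fitLine(np.float32(out),cv2.DIST_L2,0,.01,.01).ravel();print("lid",np.degrees(np.arctan2(l[1],l[0])))
h2=cv2.cvtColor(t,cv2.COLOR_BGR2HSV);w=cv2.inRange(h2,(0,0,100),(180,70,255));w[:183]=0;w[236:]=0;w[:,:388]=0;w[:,434:]=0
k,lb,st,ce=cv2.connectedComponentsWithStats(w);i=1+np.argmax(st[1:,4])
e=cv2.fitEllipse(cv2.convexHull(np.argwhere(lb==i)[:,::-1].astype(np.float32)));print("pot",plane("top",*e[0],.078))
E
```

```text
t 11.3333 p [0.5559 0.2074 0.2498] q [ 20.3  15.2   8.1  83.4   0.3 113.1] F [-1.   0.3 -3.2] w 0.0102
shift mm [-0.3  2.6  1.3] rot [-0.01  -0.001  0.004] z [-0.009  0.001 -1.   ]
[0.55592417 0.20739125 0.24979283] 0.010351017253107888
marker 52.834087
lid 52.543365
pot [ 0.4698708  -0.33684275  0.078     ]
```

View pics/s10.png

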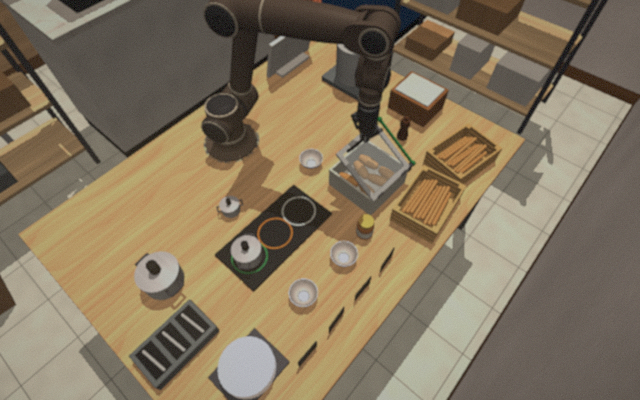

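The pot is in the green ring at (248,250). The lid is held open at (372,155), parallel to the marker, and everything else is in place. Handing in.

```bash
python3 -c "
from rig import *
print(job_done())"
```

```text
the job is handed in; nothing more can be done
None
```

I slid the middle-sized pot by its knob from the orange ring to the green ring and let go of it. Then I swung the bread case's lid up by its handle and handed in at about 11.4 s, still holding it. No verdict is reported.

**Pot:** in the last picture its centre was at (0.470, -0.337) and the ring's at (0.472, -0.336), about 3 mm apart, and it did not move while I worked on the lid.

**Lid:** its side edge ran at 52.5° in the image and the marker arm at 52.8°, which is about 0.01 rad apart. The tool drifted about 0.2 mm over the last 0.5 s of holding.

**Checks that disagreed:**
- **Lid angle:** single corner points read by eye put the lid 0.02–0.04 rad lower than the edge fit does. That is still inside the 0.08 rad limit.
- **Grip opening:** it read 10.3 mm on the 12 mm bar. The pictures and the force on the tool showed the bar still held.
- **Pot height:** while I closed on the knob, the tool drifted up to 0.108 m and briefly felt 3.5 N, so it may have carried part of the pot's weight. A small push down met the plate at once, so the pot was essentially still standing on it.

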